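# Set the bench air valve two turns open

## Robot

A 6-joint arm with a two-finger parallel gripper is mounted at the origin on a cart in front of the work surface, level with it; the furniture and walls round the work are solid. World frame = base frame: x ahead of the robot, y to its left, z up, the work surface at z = 0. Lengths are in m, angles in rad, forces in N, time in s.
With the tool pointing down it reaches from about 0.35 to 0.725 m from the base axis. Payload 4.3 kg.
Tool frame: the origin (TCP) lies midway between the tips of the shut fingers; the grasp point (between the pads) lies 19 mm behind it; z points along the fingers, y is the direction in which the jaws open and shut (so a half turn about z gives the same grasp; the last joint's range is limited). The gripper opens to 85 mm and grips with 20 to 120 N. Pads are 22 mm wide; open, the fingers measure 114 mm over their backs; the gripper's body (76 mm by 85 mm) begins 54 mm behind the grasp point. The pads swing forward as they close: fully open they stand 13 mm farther back than shut.
Start: joints at [-1.28, 0.377, 0.081, 1.274, 0, 1.46], TCP at [0.224, -0.529, 0.231] pointing down, gripper open.
Joint ranges: [-2.72, 2.72], [-0.84, 1.66], [-1.02, 1.22], [-1.77, 2.12], [-1.37, 1.28], [-3.14, 3.14]. Speed limits (rad/s): [2.57, 2.57, 3.14, 3.14, 3.14, 3.14].

## Interface

Orientations are given as a unit quaternion [w, x, y, z].
In Python, from station import arm, solve_ik, cams, workorder gives the robot as it stands. Calls block until the motion is done:
- arm.move_ptp(position, orientation): joint-space move of the TCP to a pose.
- arm.movel(position, rotation=None, vel=0.15, threshold=None): straight line of the TCP; rotation=None keeps the orientation; vel is the mean speed in m/s. With threshold (N) it stops when the force on the tool has changed by that much, and returns True; else False.
- arm.set_joints(angles): joint-space move.
- arm.set_gripper(opening, newtons=None): opening from 0.0 (shut) to 1.0 (fully open); newtons is the grip in N (None keeps the last); returns when the fingers have stopped.
- arm.dwell(seconds).
- solve_ik(position, orientation): joint angles nearest the present ones, or None.
- cams.camera(name): name is "side" or "top"; returns the picture (420x560x3 uint8, red, green, blue); there is no depth.
- cams.calibration(name): a dict with "camera_matrix" (3x3 intrinsics, pixels), "k1" (the pictures are not rectified: a ray, as slopes to the right and down, at radius r is drawn at 1 + k1 r^2 times it, then the intrinsics apply), "R" (3x3) and "t" (3): a world point X has camera coordinates R X + t. Camera axes: x right, y down, z forward; pixel columns grow to the right and rows downward; lengths in m; the calibration is good to about 2 mm. A picture is of the moment at which its call begins. calibration takes no time and is no camera call.
A pose or a line that the arm cannot do raises arm.MotionError and nothing moves.
- workorder.hand_in(): hands the job in, once; it reports no verdict.
Readings, each from a call of its own:
- arm.current_clock(): time.
- arm.current_joint_positions(): joint angles.
- arm.current_qvel(): joint speeds.
- arm.current_joint_torque(): joint torques, N m.
- arm.current_tool_pos(): TCP position.
- arm.current_eef_rot(): TCP orientation.
- arm.current_wrist_force(): force on the tool from outside, world axes, zero at the start.
- arm.current_torque(): the same for the moment, N m.
- arm.current_gripper_width(): opening from 0.0 (shut) to 1.0 (fully open).
Only numpy, scipy, OpenCV 4.12 (cv2) and the standard library are available. Lean on these libraries where they do the work, as an engineer would, in place of code of your own. Each camera call takes 0.05 s, during which the arm holds its last target. There are 200 camera calls.

## Task

Set the air valve on the bench: take the black handle on its blue hand wheel, turn the wheel clockwise (seen from above) until it comes to its closed stop, then back it off, counter-clockwise, by exactly two full turns. Finish while still gripping the handle between the fingers and keeping the wheel still there, so that a colleague can tighten the lock nut; leave the spanner, work holder, tape roll and red bottle beside it where they are.

Things in the scene. Friction and masses are not known exactly. Their poses are not given: they have to be found in the camera images.
- valve_base: the valve, screwed to the bench: square 84 x 84 mm aluminium base plate 10 mm thick, with a brass body on it whose two end fittings reach 49 mm along its +y and -y; origin at the centre of the underside of the plate. Above it, on the vertical axis through the origin, sits the blue hand wheel, 100 mm across, rim 10 mm thick and centred 85 mm above the bench; top of its hub 94 mm above the bench.
- wheel_axis (a point): point on the vertical axis of the wheel, 116 mm above the bench, level with the middle of the handle (it does not move when the wheel turns). Beware of the bench lamp: its long grey hood hangs left of and behind the valve (world x 0.65 to 0.87, y 0.04 to 0.68, z 0.40 to 0.46); swing the arm round close to its base to stay clear
- handle: black crank handle that stands upright on the wheel's rim, 45 mm from the wheel's axis: a smooth round grip 18 mm in diameter and 44 mm tall (from 94 to 138 mm above the bench, the rim's boss, 12 mm thick, ends 3 mm below it), open to the top. It spins freely on its own vertical pin, so a gripper can hold it from above, keep its own orientation and carry it round in a circle. Origin at its centre, half-way up
- wheel (a joint): angle of the hand wheel in rad: 0 = closed, at the hard stop, with the handle on the -x side of the valve base; it grows as the valve opens (counter-clockwise from above), 6.283 per full turn; the wheel can turn past three turns before its other stop at 19.5. At the start it is somewhere between 0.4 and 1.25 turns open. Turning it takes about 1 N at the handle, and it stays where it is left
- spanner: small steel spanner, 140 mm long, lying loose left of the valve; leave it
- work_holder: small metal work holder, 54 x 62 x 16 mm, loose, left of the valve; leave it
- tape: roll of tan tape, 52 mm across, 18 mm high, loose, right of the valve; leave it
- red_bottle: small red bottle with a white spout, 25 mm across, 74 mm high, loose, right of the valve; leave it

How it is judged:
By the outcome, as a careful person would: the job done as asked, in the order asked, and still so for the second after the job is handed in, while the arm keeps its last pose, push and grip.
It also fails if it takes over 72 s, if anything falls off the work surface, if the arm or the gripper's body presses on something with over 40 N, if the wrist force passes 120 N, or if a joint passes its speed limit or range.

## Working session

There is one attempt and no reset: what is moved stays moved. The work goes in short steps, each a Python script; the robot and the scene stay as the last script left them, time stands still between calls to the robot, and variables do not carry over. Pictures are saved under pics/ and viewed, about 8 in all and at most 12, crops included, and the job is handed in when it is done.

```bash
ls; mkdir -p pics; cat > h.py <<'E'
import numpy as np, cv2
from station import arm, solve_ik, cams, workorder
def shot(name,fn):
    im=cams.camera(name); cv2.imwrite(f'pics/{fn}.png',im[:,:,::-1]); return im
def ray(name,u,v):
    c=cams.calibration(name); K=np.array(c['camera_matrix']); k=c['k1']
    d=np.linalg.solve(K,[u,v,1])[:2]; r=np.hypot(*d); s=r
    for _ in range(30): s=r/(1+k*s*s)
    d=d*(s/r if r>0 else 1); R=np.array(c['R']); t=np.array(c['t'])
    return -R.T@t, R.T@np.array([*d,1.])
def onplane(name,u,v,z):
    o,d=ray(name,u,v); return o+d*(z-o[2])/d[2]
def proj(name,X):
    c=cams.calibration(name); p=np.array(c['R'])@X+np.array(c['t']); d=p[:2]/p[2]
    d=d*(1+c['k1']*(d@d)); return (np.array(c['camera_matrix'])@[*d,1])[:2]
E
python3 - <<'E'
from h import *
a=shot('top','top0');b=shot('side','side0')
for n in('top','side'):
    c=cams.calibration(n);print(n,np.round(-np.array(c['R']).T@np.array(c['t']),3),c['k1'],np.round(c['R'],2).tolist())
print(arm.current_clock(),arm.current_eef_rot(),arm.current_tool_pos())
E
```

```text
pics
top [ 0.388 -0.016  1.566] -1.909632878155511e-05 [[0.03, -1.0, -0.02], [-0.99, -0.02, -0.12], [0.12, 0.02, -0.99]]
side [0.537 0.842 0.801] -0.04986536609884641 [[-1.0, -0.05, 0.01], [-0.04, 0.63, -0.77], [0.03, -0.77, -0.64]]
0.1 [-9.24216965e-04  9.79987228e-01  1.99058209e-01 -9.11469101e-05] [ 0.22417072 -0.52886506  0.23043559]
```

View pics/top0.png

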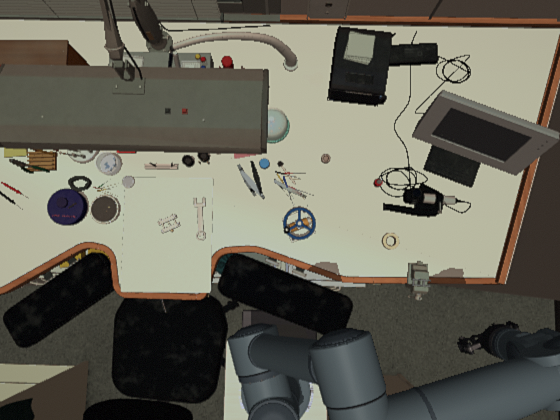

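View pics/side0.png

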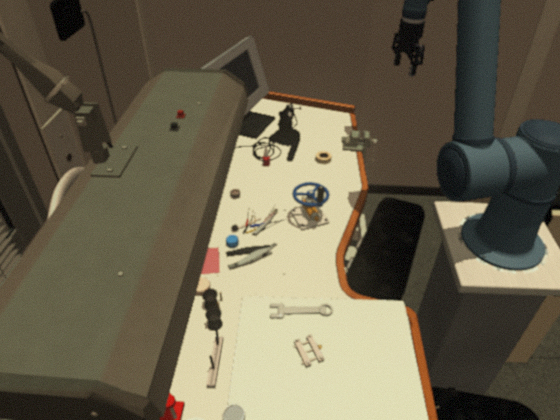

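The top view shows the blue wheel at about (299,223), the spanner at (200,218), the work holder at (168,224), the tape at (391,240), and a red bottle at about (378,183). The side view shows the wheel at about (311,193). Next I'll measure the wheel and enlarge it.

```bash
python3 - <<'E'
from h import *
out=[]
for n,(u,v) in {'top':(299,223),'side':(311,197)}.items():
    im=cv2.imread(f'pics/{n}0.png'); h=cv2.cvtColor(im,cv2.COLOR_BGR2HSV)
    m=cv2.inRange(h,(100,110,40),(125,255,255)); w=np.zeros_like(m); w[v-30:v+30,u-30:u+30]=m[v-30:v+30,u-30:u+30]
    p=cv2.findNonZero(w); hull=cv2.convexHull(p); e=cv2.fitEllipse(hull); print(n,e,len(p))
    P=onplane(n,*e[0],.085); print('axis',P.round(4))
    hp=np.array([onplane(n,*q[0],.085) for q in hull]); c,r=cv2.minEnclosingCircle(hp[:,:2].astype(np.float32)); print('circ',c,r)
    # dark px (handle)
    d=cv2.inRange(h,(0,0,0),(180,255,60)); 
    s=im[v-38:v+38,u-38:u+38]; out.append(cv2.resize(s,(396,396),interpolation=cv2.INTER_CUBIC))
cv2.imwrite('pics/crop1.png',np.hstack(out))
E
```

```text
top ((298.8951721191406, 223.03990173339844), (31.037811279296875, 31.209531784057617), 119.58528137207031) 230
axis [ 0.5176 -0.0579  0.085 ]
circ (0.5175261497497559, -0.05789501592516899) 0.04795669764280319
side ((310.25537109375, 193.9366912841797), (20.50494384765625, 33.37256622314453), 93.80406188964844) 23
axis [ 0.5162 -0.0599  0.085 ]
circ (0.5160102844238281, -0.06165599822998047) 0.04498270899057388
```

View pics/crop1.png

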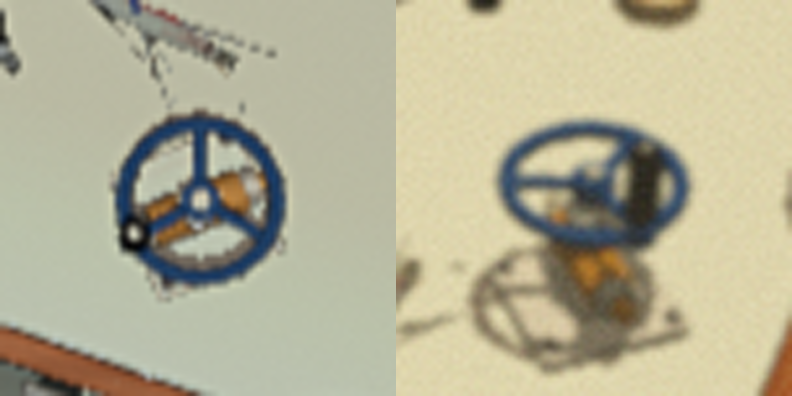

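The handle shows as a black disc at crop (134,234), which is top pixel ≈(286.7,229.9), and stands upright on the right side of the wheel in the side crop. The brass body runs about 17° off world y. I'll measure the handle and check the approach path with IK.

```bash
python3 - <<'E'
from h import *
from scipy.spatial.transform import Rotation as R
for n,(u,v,r,z) in {'top':(287,230,7,.138),'side':(311+(643-396-198)/5.21,197+(187-198)/5.21,10,.116)}.items():
    im=cv2.imread(f'pics/{n}0.png'); h=cv2.cvtColor(im,cv2.COLOR_BGR2HSV); u=int(round(u));v=int(round(v))
    m=(h[:,:,2]<70).astype(np.uint8); w=np.zeros_like(m); w[v-r:v+r+1,u-r:u+r+1]=m[v-r:v+r+1,u-r:u+r+1]
    M=cv2.moments(w,True); c=(M['m10']/M['m00'],M['m01']/M['m00']); P=onplane(n,*c,z)
    d=P[:2]-[.517,-.059]; print(n,c,M['m00'],P.round(4),'rad',np.hypot(*d).round(4),'ang',np.degrees(np.arctan2(d[1],d[0])).round(1))
for P in ([.5,-.06],[.47,-.04],[.56,-.06],[.517,-.105]):
  for yaw in (0,45,90,135,-45,-90):
    q=(R.from_euler('z',yaw,degrees=True)*R.from_quat([1,0,0,0])).as_quat()[[3,0,1,2]]
    s=[solve_ik([*P,z],q) for z in (.1,.2)]
    print(P,yaw,*[None if x is None else np.round(x,2) for x in s])
E
```

```text
top (286.75757575757575, 229.1818181818182) 33.0 [ 0.494  -0.0213  0.138 ] rad 0.0442 ang 121.4
side (319.3125, 196.30208333333334) 96.0 [ 0.4941 -0.0127  0.116 ] rad 0.0517 ang 116.3
[0.5, -0.06] 0 [-0.25  0.32 -0.36  0.89  0.    2.9 ] [-0.25  0.24 -0.19  1.14  0.    2.9 ]
[0.5, -0.06] 45 [-0.25  0.32 -0.36  0.89  0.    2.11] [-0.25  0.24 -0.19  1.14  0.    2.11]
[0.5, -0.06] 90 [-0.25  0.32 -0.36  0.89  0.    1.33] [-0.25  0.24 -0.19  1.14  0.    1.33]
[0.5, -0.06] 135 [-0.25  0.32 -0.36  0.89  0.    0.54] [-0.25  0.24 -0.19  1.14  0.    0.54]
[0.5, -0.06] -45 [-0.25  0.32 -0.36  0.89  0.   -2.6 ] [-0.25  0.24 -0.19  1.14  0.   -2.6 ]
[0.5, -0.06] -90 [-0.25  0.32 -0.36  0.89  0.   -1.82] [-0.25  0.24 -0.19  1.14  0.   -1.82]
[0.47, -0.04] 0 [-0.22  0.26 -0.44  0.87  0.    2.92] [-0.22  0.18 -0.27  1.12  0.    2.92]
[0.47, -0.04] 45 [-0.22  0.26 -0.44  0.87  0.    2.14] [-0.22  0.18 -0.27  1.12  0.    2.14]
[0.47, -0.04] 90 [-0.22  0.26 -0.44  0.87  0.    1.35] [-0.22  0.18 -0.27  1.12  0.    1.35]
[0.47, -0.04] 135 [-0.22  0.26 -0.44  0.87  0.    0.57] [-0.22  0.18 -0.27  1.12  0.
[... 629 characters left out ...]
.22  0.36 -0.02  1.19  0.   -2.58]
[0.56, -0.06] -90 [-0.22  0.43 -0.2   0.95  0.   -1.79] [-0.22  0.36 -0.02  1.19  0.   -1.79]
[0.517, -0.105] 0 [-0.32  0.36 -0.3   0.91  0.    2.82] [-0.32  0.29 -0.12  1.16  0.    2.82]
[0.517, -0.105] 45 [-0.32  0.36 -0.3   0.91  0.    2.04] [-0.32  0.29 -0.12  1.16  0.    2.04]
[0.517, -0.105] 90 [-0.32  0.36 -0.3   0.91  0.    1.25] [-0.32  0.29 -0.12  1.16  0.    1.25]
[0.517, -0.105] 135 [-0.32  0.36 -0.3   0.91  0.    0.46] [-0.32  0.29 -0.12  1.16  0.    0.46]
[0.517, -0.105] -45 [-0.32  0.36 -0.3   0.91  0.   -2.68] [-0.32  0.29 -0.12  1.16  0.   -2.68]
[0.517, -0.105] -90 [-0.32  0.36 -0.3   0.91  0.   -1.89] [-0.32  0.29 -0.12  1.16  0.   -1.89]
```

Both views put the handle at x ≈ 0.494. The top view gives (0.494,-0.021), 44 mm from the axis against the 45 mm stated, so it fits. I'll approach above it and grip.

```bash
cat >> h.py <<'E'
from scipy.spatial.transform import Rotation as Rot
Q=(Rot.from_euler('z',90,degrees=True)*Rot.from_quat([1,0,0,0])).as_quat()[[3,0,1,2]]
def st(m=''):
    print(m,round(arm.current_clock(),2),np.round(arm.current_tool_pos(),4),'F',np.round(arm.current_wrist_force(),1),'g',round(arm.current_gripper_width(),3))
E
python3 - <<'E'
from h import *
arm.move_ptp([.494,-.021,.23],Q); st('above')
print(arm.movel([.494,-.021,.103],vel=.12,threshold=8)); st('down')
shot('side','side1')
arm.set_gripper(0.0,30); st('grip')
im=shot('side','side2'); t=shot('top','top2')
a=cv2.resize(cv2.imread('pics/side1.png')[120:250,240:380],(420,390));b=cv2.resize(im[120:250,240:380,::-1],(380,390))
cv2.imwrite('pics/crop2.png',np.hstack([a,b[:,:380]]))
E
```

```text
above 2.17 [ 0.4942 -0.0218  0.23  ] F [-0.1  0.3  0.2] g 0.997
False
down 3.38 [ 0.4947 -0.0212  0.1037] F [-0.4  0.2  0.6] g 0.999
grip 4.05 [ 0.4939 -0.0209  0.1031] F [-0.6 -0.6  1.5] g 0.196
```

View pics/crop2.png

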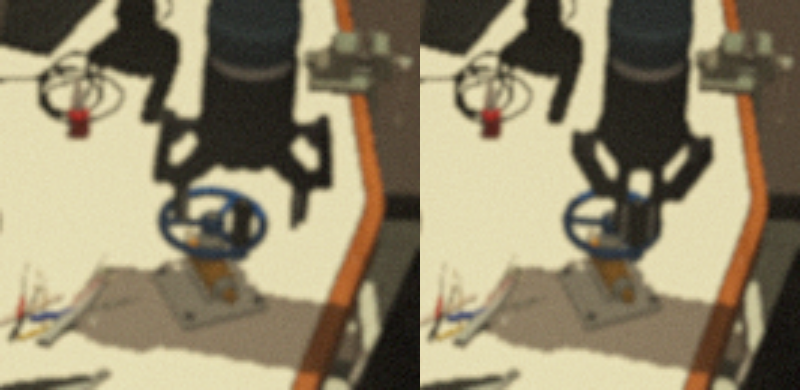

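The pads now straddle the black handle (right half, about (635,222)), and the width reads 0.196, or about 17 mm, which fits the 18 mm grip. The body yaw of about 17° puts the closed stop near 197° world, roughly 284° clockwise from here. I'll turn the first quarter and watch the forces.

```bash
cat >> h.py <<'E'
def turn(c,a0,a1,step=12,vel=.1,thr=12,R=.045,z=.103,log=2):
    """carry the handle round from world angle a0 to a1 (deg); returns (stopped, rows)"""
    n=max(1,int(np.ceil(abs(a1-a0)/step))); rows=[]
    for i,a in enumerate(np.linspace(a0,a1,n+1)[1:]):
        r=np.radians(a); u=np.array([np.cos(r),np.sin(r)])
        hit=arm.movel([*(c+R*u),z],Q,vel=vel,threshold=thr)
        p=np.array(arm.current_tool_pos()); F=np.array(arm.current_wrist_force()); d=p[:2]-c
        row=(a,np.degrees(np.arctan2(d[1],d[0]))%360,np.hypot(*d)*1e3,F[:2]@u,F[:2]@[-u[1],u[0]],F[2],arm.current_clock())
        rows.append((*row,*p[:2]))
        if i%log==0 or hit or i==n-1: print(hit,*np.round(row,1))
        if hit: return True,rows
    return False,rows
E
python3 - <<'E'
from h import *
arm.set_gripper(0.0,60); st()
turn(np.array([.517,-.059]),121,31)
st(); print(np.round(arm.current_qvel(),2))
E
```

```text
4.37 [ 0.4939 -0.0209  0.1032] F [-1.9  1.2  4.4] g 0.188
False 109.8 108.4 44.3 -1.6 -1.1 0.8 4.6
False 87.2 86.9 44.0 -3.6 -0.4 2.4 5.1
False 64.8 64.8 43.7 -5.4 -1.3 4.1 5.6
False 42.2 42.4 43.7 -4.7 -1.2 6.4 6.1
False 31.0 31.2 43.8 -4.5 -1.1 5.4 6.4
 6.37 [ 0.5544 -0.0363  0.1031] F [-3.3 -3.2  5.4] g 0.19
[ 0.  0. -0. -0. -0.  0.]
```

Forces stay small (radial −5 N, tangential about 1 N). The readings suggest moving the assumed centre about 1.5 mm. I'll continue clockwise, slowing down near the expected stop.

```bash
python3 - <<'E'
from h import *
c=np.array([.5163,-.0602])
h,r=turn(c,31,-145,thr=12,log=3)
if not h: h,r2=turn(c,-145,-200,step=3,vel=.04,thr=8,log=2)
st()
E
```

```text
False 19.3 19.2 44.9 -1.0 -0.6 4.2 6.6
False -15.9 343.3 44.9 -0.7 -1.1 6.1 7.4
False -51.1 307.7 44.9 -1.5 -1.6 6.3 8.1
False -86.3 272.3 44.9 -2.5 0.3 5.8 8.9
False -121.5 237.2 45.0 -1.4 -0.6 5.0 9.6
False -145.0 214.3 45.1 -1.2 -1.9 5.3 10.1
False -147.9 212.2 45.1 -0.8 0.0 6.5 10.4
False -153.7 206.2 45.1 -0.4 0.2 5.7 10.9
False -159.5 203.5 45.1 0.6 7.6 1.6 11.4
False -165.3 203.3 45.0 0.3 19.5 -4.5 11.9
False -171.1 203.1 45.0 -1.6 32.8 -9.8 12.4
False -176.8 202.9 44.9 -3.7 45.5 -13.5 12.9
False -182.6 202.7 44.8 -8.7 58.2 -15.9 13.4
False -188.4 201.1 44.3 -14.9 65.8 -16.3 13.9
False -194.2 200.0 43.9 -20.0 75.9 -16.5 14.4
False -200.0 192.4 42.2 -23.2 68.6 -8.4 14.9
 14.87 [ 0.4751 -0.0693  0.104 ] F [ -1.7 -72.4  -8.4] g 0.188
```

The movel threshold counts change per segment, so my short segments let the push build up to 72–76 N at the stop, and the handle slid in the pads from about 200° to 192°. That stays below the 120 N wrist limit, but I don't want to repeat it. First contact was at about 203.5° world. I'll unload gently, re-grip centred, and touch the stop again with an absolute force check.

```bash
cat >> h.py <<'E'
def force_tan(a):
    F=np.array(arm.current_wrist_force()); r=np.radians(a); return F[:2]@[-np.sin(r),np.cos(r)]
def at(c,a,R=.045,z=.103):
    r=np.radians(a); return [c[0]+R*np.cos(r),c[1]+R*np.sin(r),z]
E
python3 - <<'E'
from h import *
c=np.array([.5163,-.0602])
for a in np.arange(-197,-150,3.):
    arm.movel(at(c,a),Q,vel=.05); f=force_tan(203)
    p=np.array(arm.current_tool_pos())[:2]-c; print(a,round(f,1),np.degrees(np.arctan2(p[1],p[0])).round(1)%360,(np.hypot(*p)*1e3).round(1))
    if f<4: break
st()
shot('side','side3'); shot('top','top3')
a=cv2.resize(cv2.imread('pics/side3.png')[140:240,250:370],(480,400),interpolation=cv2.INTER_CUBIC)
cv2.imwrite('pics/crop3.png',a)
E
```

```text
-197.0 60.6 192.6 42.2
-194.0 55.0 192.6 42.3
-191.0 49.9 192.8 42.3
-188.0 42.7 192.9 42.3
-185.0 37.9 193.0 42.4
-182.0 32.1 193.1 42.4
-179.0 25.1 193.2 42.5
-176.0 18.4 193.3 42.5
-173.0 13.8 193.4 42.6
-170.0 7.1 193.6 42.6
-167.0 0.5 194.2 42.5
 17.62 [ 0.4751 -0.0706  0.104 ] F [4.6 1.4 4.7] g 0.187
```

View pics/crop3.png

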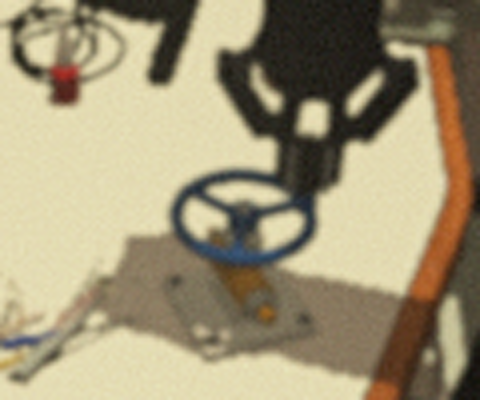

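The pads still hold the handle at about (300,170), but off-centre: the TCP is 7.5 mm in +y from the contact pose. I'll re-grip centred, then approach the stop with an absolute force limit.

```bash
python3 - <<'E'
from h import *
c=np.array([.5163,-.0602])
arm.set_gripper(0.5,60); st('open')
arm.movel(at(c,203.6),Q,vel=.05); st('centred')
arm.set_gripper(0.0,60); arm.dwell(.2); st('grip')
print('back'); turn(c,203.6,223,step=10,vel=.05,thr=None,log=1)
print('to stop')
for a in np.arange(222,185,-1.):
    arm.movel(at(c,a),Q,vel=.03); f=force_tan(a); p=np.array(arm.current_tool_pos())[:2]-c
    print(a,round(f,1),np.degrees(np.arctan2(p[1],p[0])).round(2)%360,(np.hypot(*p)*1e3).round(1))
    if f>9: break
st()
E
```

```text
open 18.09 [ 0.4712 -0.07    0.1022] F [ 0.3  0.2 -0.6] g 0.499
centred 18.41 [ 0.4752 -0.0786  0.103 ] F [-0.8  0.1  0.7] g 0.501
grip 18.96 [ 0.4751 -0.0782  0.1032] F [-1.2  1.   1.5] g 0.194
back
False 213.3 214.7 44.9 1.0 1.3 1.8 19.3
False 223.0 224.0 44.8 -0.6 2.2 2.6 19.6
to stop
222.0 0.9 222.18 44.9
221.0 0.5 220.9 44.9
220.0 0.8 219.95 44.9
219.0 0.5 219.0 44.9
218.0 0.4 218.01 44.9
217.0 -0.0 217.04 44.9
216.0 1.0 215.99 44.9
215.0 0.8 214.95 44.9
214.0 1.3 213.84 44.9
213.0 0.1 212.88 44.9
212.0 1.1 211.81 45.0
211.0 1.3 210.86 45.0
210.0 0.6 209.86 45.0
209.0 1.6 208.87 45.0
208.0 1.4 207.86 45.0
207.0 0.7 206.85 45.0
206.0 0.7 205.84 45.0
205.0 0.4 204.89 45.0
204.0 1.1 203.92 45.0
203.0 2.9 203.27 45.0
202.0 5.4 203.24 45.0
201.0 7.5 203.17 45.0
200.0 10.3 203.19 45.0
 25.31 [ 0.475  -0.0779  0.1032] F [ 2.9 -9.9  1.9] g 0.194
```

The stop repeats: 203.25° now against 203.5° at first contact, with no slip at 10 N. I'll back off exactly 720° to the same TCP position, and cross-check the base yaw from the brass body in the first picture.

```bash
python3 - <<'E'
from h import *
im=cv2.imread('pics/top0.png'); h=cv2.cvtColor(im,cv2.COLOR_BGR2HSV)
m=cv2.inRange(h,(5,120,60),(25,255,255)); w=np.zeros_like(m); w[207:240,283:315]=m[207:240,283:315]
p=cv2.findNonZero(w); P=np.array([onplane('top',*q[0],.04)[:2] for q in p]); 
vx,vy,_,_=cv2.fitLine(P.astype(np.float32),cv2.DIST_L2,0,.01,.01).ravel(); print('yaw est',(np.degrees(np.arctan2(vy,vx))-90)%180,len(p))
c=np.array([.5163,-.0602]); S=203.25
arm.movel(at(c,S),Q,vel=.03)
hit,_=turn(c,S,S+720-12,thr=25,vel=.12,log=8)
if not hit: turn(c,S+708,S+720,step=3,thr=None,vel=.04,log=1)
arm.dwell(.3); q=np.array(arm.current_tool_pos())[:2]-c; print(np.degrees(np.arctan2(q[1],q[0]))%360)
st()
E
```

```text
yaw est 24.396591 64
False 215.2 215.0 44.9 -0.1 1.4 7.0 25.8
False 311.2 312.1 44.6 0.4 0.9 5.5 27.8
False 407.2 49.9 45.2 0.8 0.5 8.0 29.8
False 503.2 144.5 45.5 -1.8 1.2 6.0 31.8
False 599.2 238.7 44.8 -0.4 1.2 7.3 33.8
False 695.2 336.4 44.7 2.0 1.5 5.6 35.8
False 791.2 74.2 45.4 -0.1 0.3 9.5 37.8
False 887.2 168.0 45.3 -3.5 1.1 6.0 39.8
False 911.2 191.1 45.2 -2.9 0.3 6.3 40.3
False 914.2 193.5 45.1 -3.2 0.5 5.4 40.6
False 917.2 196.2 45.1 -1.6 -0.3 6.8 40.8
False 920.2 199.1 45.1 -2.9 0.1 6.2 41.1
False 923.2 202.0 45.1 -3.0 -0.5 6.3 41.3
201.99436802909895
 41.61 [ 0.4745 -0.0771  0.1031] F [1.9 0.8 7.4] g 0.19
```

The body yaw of 24.4° independently agrees with a closed stop at 203.3° (180° + yaw). The TCP now reads 202.0°, about 1° short and partly grip shift, so I'll nudge it on and compare with the at-stop picture.

```bash
python3 - <<'E'
from h import *
c=np.array([.5163,-.0602]); ang=lambda: (lambda q:(np.degrees(np.arctan2(q[1],q[0]))%360).round(2))(np.array(arm.current_tool_pos())[:2]-c)
for a in (203.8,204.4,205):
    arm.movel(at(c,a),Q,vel=.03); arm.dwell(.2); print(a,ang())
    if ang()>202.75: break
st()
a=cv2.imread('pics/side3.png'); b=shot('side','side4')[:,:,::-1]; shot('top','top4')
f=lambda i:cv2.resize(i[165:225,275:345],(390,334),interpolation=cv2.INTER_CUBIC)
cv2.imwrite('pics/crop4.png',np.hstack([f(a),f(b)]))
# sub-pixel shift of hub/spokes region left of the gripper, stop vs now
mk=lambda i:cv2.inRange(cv2.cvtColor(i,cv2.COLOR_BGR2HSV),(100,80,30),(130,255,255))
A,B=mk(a),mk(np.ascontiguousarray(b)); s=np.s_[178:210,285:318]; print('blue px',(A[s]>0).sum(),(B[s]>0).sum(),'diff',(A[s]!=B[s]).sum())
E
```

```text
203.8 202.19
204.4 202.67
205 203.24
 42.96 [ 0.4749 -0.078   0.103 ] F [1.2 2.2 7. ] g 0.191
blue px 50 54 diff 20
```

View pics/crop4.png

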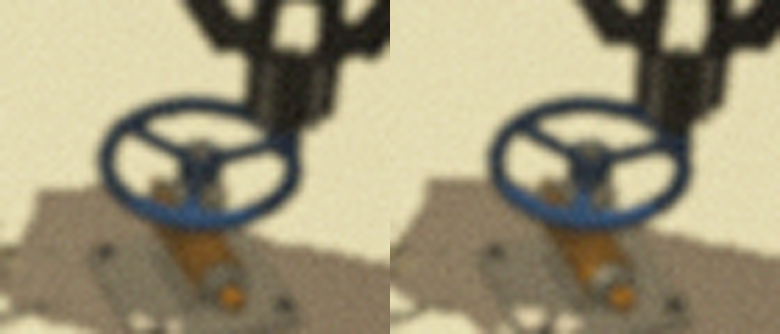

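View pics/top4.png

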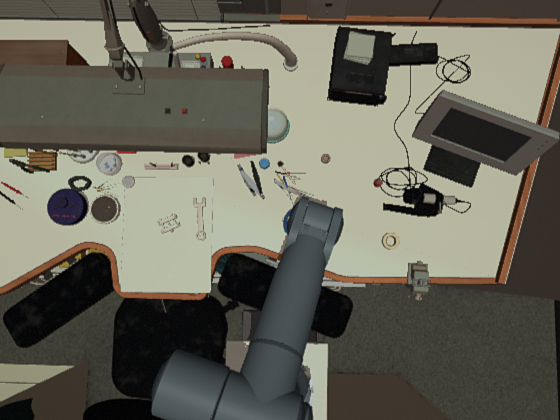

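The spokes match the at-stop picture: left spoke end at about (130,128) and (520,128) in the two halves. The spanner, holder, tape and bottle are at the same pixels as in the first top view. The TCP is back at (0.4749,-0.0780), the stop-contact pose, so I'm handing in.

```bash
python3 - <<'E'
from h import *
st(); workorder.hand_in(); st()
E
```

```text
43.06 [ 0.4749 -0.078   0.1031] F [1.7 0.9 7.4] g 0.19
the job is handed in; nothing more can be done
the job is handed in; nothing more can be done
```

I turned the wheel clockwise to its closed stop, backed it off counter-clockwise by 720°, and handed in at 43 s with the handle still gripped at 60 N.

**What the last checks showed**
- **Stop position:** I touched the stop twice, and the gripper's position around the wheel agreed (203.5° and 203.25° world). The valve body's direction in the first picture predicts about 204°, which fits.
- **Final angle:** the gripper finished within 0.2 mm of where it touched the stop, after two counted turns. The spokes look the same as in the at-stop picture.
- **Uncertainty:** after the two turns the gripper first read about 1.3° short, partly because of a small shift in the grip. I nudged it forward to match, so the final wheel angle could be off by about 1°.
- **Other items:** the spanner, work holder, tape roll and red bottle look unmoved in the top view.

**What went wrong:** on the first approach to the stop, my force check only counted change per short step. The push built up to about 76 N, and the handle slid about 7.5 mm along the finger pads. That is under the 120 N wrist limit, and it was the finger pads that pressed, not the gripper body. I can't rule out that it counts against the 40 N contact limit. I unloaded, re-gripped centrally and touched the stop again at 10 N before backing off.

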